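# Back off the left-hand clamp and free the register bar

## Robot

A 6-joint arm with a two-finger parallel gripper is mounted at the origin on the work surface. World frame = base frame: x ahead of the robot, y to its left, z up, the work surface at z = 0. Lengths are in mm, angles in rad, forces in N, time in s.
With the tool pointing down it reaches from about 250 to 850 mm from the base axis. Payload 12.5 kg.
Tool frame: the origin (TCP) lies at the very end of the fingers, on their centre line; the grasp point (between the pads) lies 19 mm behind it; z points along the fingers, x is the direction in which the jaws open and shut, and the axes are right-handed (so a half turn about z gives the same grasp; the last joint's range is limited). The gripper opens to 93 mm and grips with 3 to 60 N. Pads are 15 mm wide; open, the fingers measure 128 mm over their backs; the gripper's body (75 mm by 188 mm) begins 65 mm behind the grasp point.
Start: joints at [-1.263, 0.351, 1.652, -0, 1.139, -0.085], TCP at [210.545, -508.09, 218.633] pointing down, gripper open.
Joint ranges: [-2.75, 2.75], [-0.79, 2.1], [0.01, 2.65], [-1.57, 4.71], [0.07, 3.14], [-2.87, 2.87]. Speed limits (rad/s): [2.22, 2.22, 2.79, 3.14, 3.14, 3.14].

## Interface

Orientations are given as a unit quaternion [w, x, y, z].
In Python, from station import r gives the robot as it stands. Calls block until the motion is done:
- r.move_pose(position, orientation): joint-space move of the TCP to a pose.
- r.movel(position, attitude=None, speed=150, force_limit=None): straight line of the TCP; attitude=None keeps the orientation; speed is the mean speed in mm/s. With force_limit (N) it stops when the force on the tool has changed by that much, and returns True; else False.
- r.set_joints(angles): joint-space move.
- r.set_gripper(opening, effort=None): finger opening in mm; effort is the grip in N (None keeps the last); returns when the fingers have stopped.
- r.hold(seconds).
- r.solve_ik(position, orientation): joint angles nearest the present ones, or None.
- r.read_state(): the state.
- r.snapshot(name): name is "side" or "top" or "wrist"; returns (picture, depth): 400x640x3 uint8, blue, green, red; 400x640 float32, mm along the optical axis (not along the pixel's ray), 0 where there is no reading.
- r.camera_params(name): a dict with "mtx" (3x3 intrinsics, pixels), "eye" and "orientation" of the camera in the world; the wrist camera has in their place "tool_from_camera" (4x4, takes a point from camera to tool coordinates, whose origin is the TCP and whose axes are the tool frame's). Camera axes: x right, y down, z forward; pixel columns grow to the right and rows downward; lengths in mm; the calibration is good to about 2 mm. A picture is of the moment at which its call begins: read the wrist's pose just before it. camera_params takes no time and is no camera call.
A pose or a line that the arm cannot do raises r.Unreachable and nothing moves.
- r.close_job(): hands the job in, once; it reports no verdict.
The state is a dict: "time": time; "qpos": joint angles; "dq": joint speeds; "tau": joint torques, N m; "position": TCP position; "ee_rot": TCP orientation; "ft_force": force on the tool from outside, world axes, zero at the start; "moment": the same for the moment, N m; "opening": finger opening in mm.
Only numpy, scipy, OpenCV 4.12 (cv2) and the standard library are available. Lean on these libraries where they do the work, as an engineer would, in place of code of your own. Each camera call takes 0.05 s, during which the arm holds its last target.

## Task

The steel register bar is held in the grey proofing bed by a clamp with a left-hand thread: turn the clamp lever clockwise, feeling that it runs freely that way and is not tightening, until it meets its stop, and lean on the stop only gently so that the brass stop collar does not slip round. Leave the lever backed off, draw the bar out along its channel from under the raised jaw without wrenching it against the jaw, and lay it flat, wooden grip up, on the middle of the black mat. Leave everything else on the bench where it is.

Things in the scene. Friction and masses are not known exactly. Their poses are not given: they have to be found in the camera images.
- bed: Fixed grey bed, a plate on the table, x -85..+105, y -45..+125, 12 mm thick. Origin on the table under the bar's middle; z up, x along the bar's channel (open towards -x, the robot; closed at +x). Channel: steel side walls to z 20 mm, x -60..+78, with 2 mm play each side of the bar.
- lever: Clamp lever: dark steel cap 68 mm across, arm (11 mm thick, z 64 mm) ending in an upright black knob. Turns level about lever_axis. Left-hand thread: clockwise seen from above loosens, raising the jaw 5 mm per rad. Starts tight (to within 0.1 rad), arm about 160 degrees counterclockwise from bed +x. Thread drag: about 4 N at the knob as it turns. Counterclockwise it stiffens like a spring; 9 degrees past tight is a failure.
- lever_axis (a point): Point on the lever's vertical turning axis at knob height (z 88 mm), bed x 50, y 70 mm. From tight the lever runs freely clockwise over 75 to 125 degrees (differs each time) to a stop hidden inside the cap, which must be felt as a rise of the push force.
- lever_knob (a point): Middle of the black knob, 85 mm from lever_axis: a round upright post 18 mm in diameter, z 68 to 104 mm, fixed to the lever; it can be pinched from above or pushed.
- stop_collar: Brass stop collar, 68 mm across, 9 mm high, right under the lever's cap, same axis (origin on the axis at table height). It carries the hidden stop in a direction its pose does not tell. Held by friction only: 14 to 19 N at the lever's knob (drag included) against the stop makes it slip. A slip of 2 mm at the rim is a failure.
- collar_mark (a point): Red mark on the rim of the brass stop collar, 34 mm from the axis. Must stay where it is.
- jaw: Steel clamp jaw, a strap 24 mm wide from the clamp post over the bar's far end, underside 1 mm above the bar when tight. Moves only up and down, with the lever. Origin on the clamp axis, at table height when tight.
- jaw_tooth (a point): Lower end of the jaw's tooth (8 mm in x, 20 mm in y), at bed x 52, y 0, z 20 mm when tight, 4 mm deep in the bar's groove so that the bar cannot be drawn. With the lever at its stop it is 3 mm or more above the bar's top.
- bar: Loose register bar of dark steel, 150 x 30 x 12 mm, 0.25 to 0.45 kg, with a wooden grip. Origin: middle of its underside, x along it (to the jaw), z up. Cross groove 5 mm deep at x +45 to +59 mm; the tail behind it is under the jaw. Before lifting, draw it 45 mm or more out towards bed -x, level on the bed.
- bar_grip (a point): Where to grip the bar's wooden grip: bar x -20, y 0, z 41 mm (53 mm above the table in the bed). The grip is a block 34 mm in x, 26 mm in y, from bar z 12 to 58 mm: pinch across y.
- mat: Black rubber mat, 220 x 220 x 3 mm, fixed on the table. Origin at the middle of its underside.
- ink_jar: Bystander, leave alone: amber ink jar, 66 mm across, 75 mm high.
- ink_bottle_a: Bystander, leave alone: small orange ink bottle, 36 mm across, 85 mm high.
- ink_bottle_b: Bystander, leave alone: small blue ink bottle, 36 mm across, 85 mm high.
- mallet: Bystander, leave alone: wooden-handled mallet with a black head, lying down.
- composing_stick: Bystander, leave alone: bright steel composing stick (flat tray with a raised edge), 210 x 45 x 19 mm.
- furniture_long: Bystander, leave alone: dark wooden spacing strip, 160 x 22 x 22 mm.
- furniture_short: Bystander, leave alone: dark wooden spacing block, 80 x 30 x 22 mm.
Mind the look-alikes: they are no part of the job. Leave any green look-alike of the bar alone.

How it is judged:
By the outcome, as a careful person would: the job done as asked, in the order asked, and still so for the second after the job is handed in, with the robot touching nothing.
It also fails if it takes over 64 s, if anything falls off the work surface, if the arm or the gripper's body presses on something with over 40 N, if the wrist force passes 120 N, or if a joint passes its speed limit or range.

## Working session

There is one attempt and no reset: what is moved stays moved. The work goes in short steps, each a Python script; the robot and the scene stay as the last script left them, time stands still between calls to the robot, and variables do not carry over. Pictures are saved under pics/ and viewed, and the job is handed in when it is done.

```bash
ls; mkdir -p pics; python3 - <<'E'
from station import r
import cv2,numpy as np
s=r.read_state(); print({k:np.round(v,3).tolist() for k,v in s.items()})
for n in("side","top","wrist"):
    im,d=r.snapshot(n); cv2.imwrite(f"pics/{n}0.png",im); np.save(f"pics/{n}0d.npy",d); cv2.imwrite(f"pics/{n}0.png",im)
    print(n,r.camera_params(n))
E
```

```text
pics
{'time': 0.0, 'qpos': [-1.263, 0.351, 1.652, -0.0, 1.139, -0.085], 'dq': [-0.001, -0.001, -0.0, -0.001, 0.0, 0.001], 'tau': [0.001, -49.732, -28.525, 0.07, 0.026, -0.0], 'position': [210.436, -507.785, 218.11], 'ee_rot': [-0.0, 0.831, -0.556, -0.0], 'ft_force': [0.415, 0.361, -0.421], 'moment': [-0.033, -0.012, 0.003], 'opening': 93.087}
side {'mtx': array([[410.05601131,   0.        , 311.27922872],
       [  0.        , 410.05601131, 193.47711336],
       [  0.        ,   0.        ,   1.        ]]), 'eye': array([392.6395015 , 741.00232824, 984.86404516]), 'orientation': array([ 0.0257741 , -0.07413816,  0.93622267, -0.34252932])}
top {'mtx': array([[419.49557719,   0.        , 316.28299682],
       [  0.        , 419.49557719, 192.88523219],
       [  0.        ,   0.        ,   1.        ]]), 'eye': array([ 257.89968217,  -18.71511446, 1371.13131082]), 'orientation': array([ 0.06920051, -0.6584408 ,  0.74580563, -0.07376288])}
wrist {'mtx': array([[291.9122177 ,   0.        , 318.50274864],
       [  0.        , 291.9122177 , 200.89394365],
       [  0.        ,   0.        ,   1.        ]]), 'tool_from_camera': array([[ 9.99999549e-01, -5.40143810e-04, -7.81785893e-04,
        -1.96436567e+00],
       [ 7.15891118e-04,  9.69259127e-01,  2.46041121e-01,
        -6.74558397e+01],
       [ 6.24855523e-04, -2.46041569e-01,  9.69259076e-01,
        -1.66465581e+02],
       [ 0.00000000e+00,  0.00000000e+00,  0.00000000e+00,
         1.00000000e+00]])}
```

View pics/top0.png

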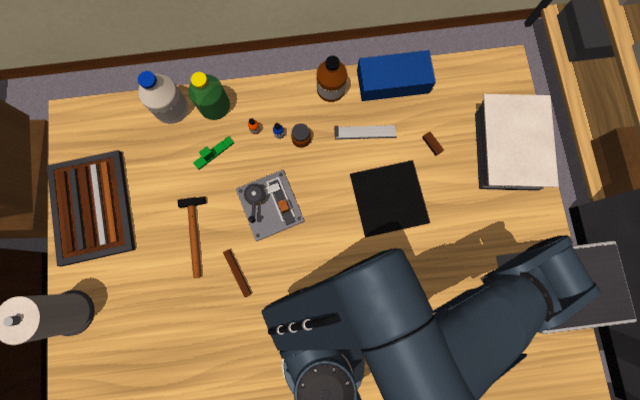

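View pics/side0.png

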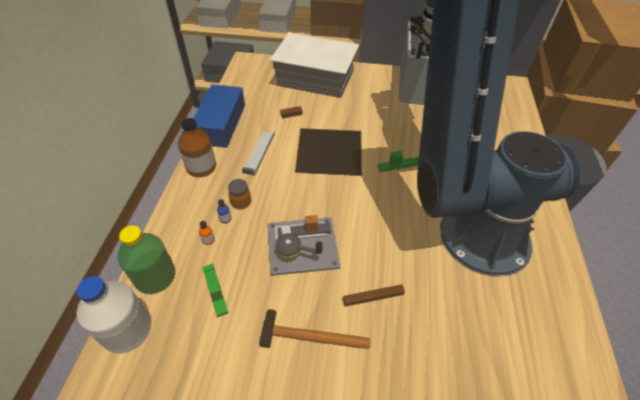

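View pics/wrist0.png

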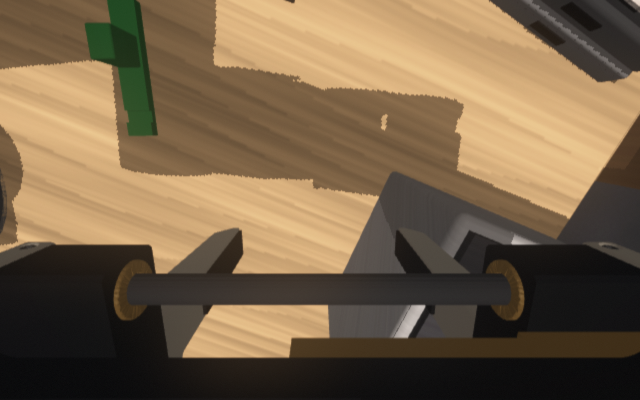

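```bash
cat > h.py <<'E'
import numpy as np,cv2
from scipy.spatial.transform import Rotation as R
def rot(q): return R.from_quat([q[1],q[2],q[3],q[0]]).as_matrix()
def cam(r,n,st=None):
    p=r.camera_params(n)
    if n=="wrist":
        T=np.eye(4);T[:3,:3]=rot(st["ee_rot"]);T[:3,3]=st["position"];T=T@p["tool_from_camera"]
        return p["mtx"],T[:3,3],T[:3,:3]
    return p["mtx"],p["eye"],rot(p["orientation"])
def plane(c,uv,z):
    K,e,Rm=c; uv=np.atleast_2d(uv).astype(float)
    d=(Rm@np.linalg.inv(K)@np.c_[uv,np.ones(len(uv))].T).T
    return e+d*((z-e[2])/d[:,2])[:,None]
def proj(c,P):
    K,e,Rm=c; q=(K@(Rm.T@(np.atleast_2d(P)-e).T)).T
    return q[:,:2]/q[:,2:]
def down(yaw): # tool z down, tool x at world yaw
    x=np.array([np.cos(yaw),np.sin(yaw),0]);z=np.array([0,0,-1.]);M=np.c_[x,np.cross(z,x),z]
    q=R.from_matrix(M).as_quat();return [q[3],q[0],q[1],q[2]]
def cloud(c,d):
    K,e,Rm=c;v,u=np.mgrid[:d.shape[0],:d.shape[1]]
    P=np.stack([(u-K[0,2])/K[0,0]*d,(v-K[1,2])/K[1,1]*d,d],-1)
    return P@Rm.T+e
E
python3 - <<'E'
from station import r
from h import *
for n,win,mw in(("top",(225,165,310,245),(345,155,435,240)),("side",(260,210,345,280),(290,125,368,178))):
    c=cam(r,n);im=cv2.imread(f"pics/{n}0.png");d=np.load(f"pics/{n}0d.npy")
    hsv=cv2.cvtColor(im,cv2.COLOR_BGR2HSV)
    for nm,w,z in(("bed",win,12),("mat",mw,3)):
        m=((hsv[...,1]<70) if nm=="bed" else (hsv[...,2]<75)).astype(np.uint8)
        k=np.zeros_like(m);k[w[1]:w[3],w[0]:w[2]]=1;m*=k
        cs,_=cv2.findContours(m,0,2);ct=max(cs,key=cv2.contourArea)
        P=plane(c,ct[:,0],z)[:,:2].astype(np.float32)
        rc=cv2.minAreaRect(P);print(n,nm,rc,np.round(cv2.boxPoints(rc)).tolist())
    C=cloud(c,d);print([(t,np.round(C[t[1],t[0]]).tolist()) for t in ([(255,194),(252,218),(284,206),(275,186),(390,198)] if n=="top" else [(288,244),(318,247),(311,223),(330,150)])])
E
```

```text
top bed ((517.1878051757812, 113.18864440917969), (189.58523559570312, 168.82688903808594), 15.603623390197754) [[403.0, 169.0], [449.0, 6.0], [631.0, 57.0], [586.0, 220.0]]
top mat ((490.93597412109375, -282.5419921875), (218.41506958007812, 217.3306427001953), 5.271972179412842) [[372.0, -184.0], [392.0, -401.0], [610.0, -381.0], [590.0, -164.0]]
[((255, 194), [544.0, 149.0, 75.0]), ((252, 218), [464.0, 161.0, 104.0]), ((284, 206), [494.0, 62.0, 75.0]), ((275, 186), [572.0, 87.0, 30.0]), ((390, 198), [490.0, -286.0, 3.0])]
side bed ((514.89111328125, 117.80187225341797), (187.92857360839844, 171.181884765625), 15.559348106384277) [[401.0, 175.0], [447.0, 10.0], [628.0, 61.0], [582.0, 225.0]]
side mat ((489.46026611328125, -279.5185852050781), (211.73666381835938, 209.99839782714844), 5.219709873199463) [[374.0, -185.0], [394.0, -394.0], [604.0, -374.0], [585.0, -165.0]]
[((288, 244), [544.0, 162.0, 73.0]), ((318, 247), [463.0, 175.0, 99.0]), ((311, 223), [496.0, 81.0, 68.0]), ((330, 150), [487.0, -283.0, 2.0])]
```

```bash
python3 - <<'E'
import cv2
a=cv2.imread("pics/top0.png")[160:250,220:320];b=cv2.imread("pics/side0.png")[205:285,255:355]
a=cv2.resize(a,None,fx=6,fy=6,interpolation=2);cv2.imwrite("pics/ta.png",a);cv2.imwrite("pics/sb.png",cv2.resize(b,None,fx=7,fy=7,interpolation=2))
E
```

```text
(no output)
```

View pics/ta.png

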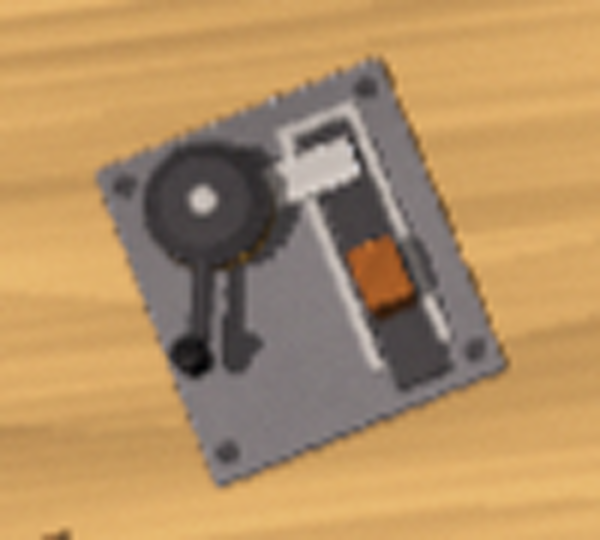

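View pics/sb.png

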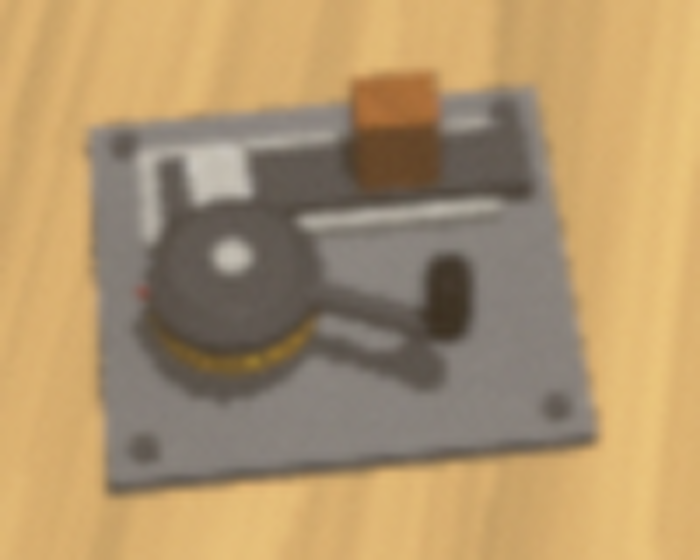

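```bash
python3 - <<'E'
from station import r
from h import *
c=cam(r,"top");C=cloud(c,np.load("pics/top0d.npy"))
for t in[(254,122),(279,128),(301,131),(215,152),(193,202),(237,272),(334,62),(203,80)]: print(t,np.round(C[t[1],t[0]]).tolist())
t0=r.read_state()["time"]
r.move_pose([590,112,200],down(np.radians(86)))
s=r.read_state();print(s["time"]-t0,s["position"],s["qpos"],s["ft_force"])
im,d=r.snapshot("wrist");cv2.imwrite("pics/w1.png",im);np.savez("pics/w1.npz",d=d,p=s["position"],q=s["ee_rot"])
E
```

```text
(254, 122) [783.0, 129.0, 74.0]
(279, 128) [753.0, 50.0, 72.0]
(301, 131) [731.0, -20.0, 80.0]
(215, 152) [719.0, 278.0, 10.0]
(193, 202) [554.0, 359.0, 24.0]
(237, 272) [311.0, 235.0, 24.0]
(334, 62) [899.0, -146.0, 192.0]
(203, 80) [884.0, 255.0, 203.0]
2.575 [590.12184548 111.24347272 200.03335484] [ 1.08847402e-01  4.60701525e-01  1.53512318e+00 -8.43868222e-05
  1.14574328e+00 -1.39063818e+00] [0.68446637 0.43489504 0.17317198]
```

View pics/w1.png

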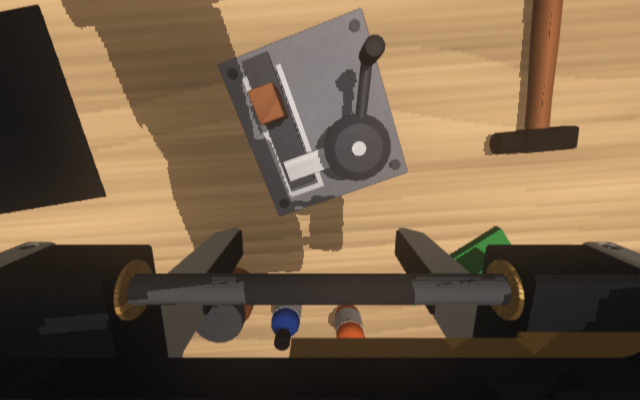

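```bash
python3 - <<'E'
from station import r
from h import *
im=cv2.imread("pics/w1.png");z=np.load("pics/w1.npz");c=cam(r,"wrist",dict(position=z["p"],ee_rot=z["q"]))
C=cloud(c,z["d"]);hsv=cv2.cvtColor(im,cv2.COLOR_BGR2HSV)
print([ (t,np.round(C[t[1],t[0]],1).tolist()) for t in[(340,30),(359,149),(345,165),(374,45),(266,100),(300,165),(245,75)]])
# knob top: points z>95 near ; cap z 72..78; grip
reg=np.zeros(im.shape[:2],bool);reg[:225,200:420]=1
def show(n,m):
    P=C[m&reg];print(n,m[reg].sum(),P.mean(0).round(1),cv2.minEnclosingCircle(P[:,:2].astype(np.float32)), cv2.minAreaRect(P[:,:2].astype(np.float32)))
Z=C[...,2]
show("knob",(Z>101)&(Z<108));show("cap",(Z>72.5)&(Z<77)&(hsv[...,1]<60)&(np.hypot(C[...,0]-546,C[...,1]-155)<50));show("grip",(Z>67)&(Z<74)&(hsv[...,1]>100))
m=((Z>10)&(Z<14.5)&reg).astype(np.uint8)
cs,_=cv2.findContours(((Z>8)&reg).astype(np.uint8),0,2);show("bed",m>0)
E
```

```text
[((340, 30), [421.0, 148.6, 12.6]), ((359, 149), [545.2, 156.1, 76.0]), ((345, 165), [560.1, 141.7, 74.7]), ((374, 45), [459.9, 167.8, 103.9]), ((266, 100), [492.6, 69.1, 69.0]), ((300, 165), [562.0, 93.8, 32.6]), ((245, 75), [459.0, 39.6, 13.5])]
knob 406 [460.4 167.7 104.1] ((460.1681823730469, 167.90597534179688), 8.897466659545898) ((460.04656982421875, 167.7978057861328), (17.30513572692871, 16.270055770874023), 0.6637462973594666)
cap 2162 [543.5 155.5  74.3] ((544.1356201171875, 155.79827880859375), 27.455467224121094) ((543.7006225585938, 155.4651641845703), (53.08124542236328, 53.309410095214844), 48.376930236816406)
grip 968 [495.4  68.9  70.1] ((495.628662109375, 68.9359359741211), 20.09777069091797) ((495.4948425292969, 68.53571319580078), (33.592464447021484, 26.0834903717041), 15.547669410705566)
bed 14143 [495.5 116.9  12.3] ((513.189208984375, 116.31645202636719), 126.24182891845703) ((513.4136962890625, 116.02332305908203), (189.86253356933594, 170.03958129882812), 15.520686149597168)
```

```bash
cat >> h.py <<'E'
AX=np.array([544.1,155.7]);KR=85.
def tp(a,z=76,rad=KR): a=np.radians(a);return [AX[0]+rad*np.cos(a),AX[1]+rad*np.sin(a),z]
def tatt(a): return down(np.radians(a-90))
def push(r,a,sp,lim,b):
    hit=r.movel(tp(a),tatt(a),speed=sp,force_limit=lim)
    s=r.read_state();f=s["ft_force"]-b;t=np.radians(a-90);T=np.array([np.cos(t),np.sin(t),0])
    p=s["position"][:2]-AX
    ft=f@T
    print("cmd %.1f at %.2f r %.1f hit %s ft %.2f |f| %.2f t %.2f"%(a,np.degrees(np.arctan2(p[1],p[0])),np.hypot(*p),hit,ft,np.linalg.norm(f),s["time"]),f.round(1))
    return hit,ft
E
python3 - <<'E'
from station import r
from h import *
r.set_gripper(34)
r.move_pose(tp(171.8,135),tatt(171.8))
s=r.read_state();print(s["time"],s["position"],s["opening"])
print(r.movel(tp(171.8),speed=80,force_limit=6))
r.hold(.1);s=r.read_state();b=s["ft_force"];print(s["time"],s["position"],b);np.save("b.npy",b)
for a in(169.8,167.8,165.8,163.8,161): 
    h,f=push(r,a,25,6,b)
    if h: break
E
```

```text
4.5 [461.38940173 167.95751314 135.83148608] 33.754131697455435
False
5.4833 [460.32238435 167.89112174  76.49845191] [-0.08541315  0.22759422 -0.02626122]
cmd 169.8 at 169.73 r 84.9 hit False ft -0.31 |f| 1.22 t 5.75 [-0.5 -0.2  1.1]
cmd 167.8 at 167.81 r 85.0 hit False ft -0.38 |f| 0.53 t 6.02 [-0.1 -0.4 -0.4]
cmd 165.8 at 165.91 r 85.0 hit False ft -1.97 |f| 2.00 t 6.28 [-0.2 -2.   0.2]
cmd 163.8 at 163.89 r 85.0 hit False ft -2.31 |f| 2.77 t 6.55 [ 0.8 -2.6  0.2]
cmd 161.0 at 160.99 r 85.0 hit False ft -1.49 |f| 2.29 t 6.87 [ 1.1 -2.  -0.4]
```

```bash
python3 - <<'E'
from station import r
from h import *
b=np.load("b.npy")
for a in np.arange(157,106,-4): 
    h,f=push(r,a,30,6,b)
    if h or -f>8: break
E
```

```text
cmd 157.0 at 156.93 r 85.2 hit False ft -0.24 |f| 0.61 t 7.22 [ 0.4 -0.4  0.1]
cmd 153.0 at 153.01 r 85.1 hit False ft 0.16 |f| 0.58 t 7.57 [ 0.5 -0.   0.4]
cmd 149.0 at 149.01 r 85.1 hit False ft 0.22 |f| 0.50 t 7.92 [ 0.4  0.  -0.3]
cmd 145.0 at 145.02 r 85.1 hit False ft -1.79 |f| 1.96 t 8.27 [-0.4 -1.9  0.3]
cmd 141.0 at 141.02 r 85.0 hit False ft -1.43 |f| 2.74 t 8.62 [ 0.9 -2.6  0.1]
cmd 137.0 at 137.03 r 85.1 hit False ft -1.28 |f| 1.88 t 8.97 [-0.3 -1.5 -1.1]
cmd 133.0 at 133.01 r 85.1 hit False ft -0.79 |f| 1.68 t 9.32 [ 0.4 -1.6 -0.5]
cmd 129.0 at 129.01 r 85.1 hit False ft -1.15 |f| 1.56 t 9.67 [-0.4 -1.3 -0.8]
cmd 125.0 at 124.99 r 85.1 hit False ft -1.38 |f| 2.38 t 10.02 [-0.  -2.4 -0.2]
cmd 121.0 at 121.00 r 85.1 hit False ft -1.02 |f| 1.70 t 10.37 [-0.2 -1.7 -0.3]
cmd 117.0 at 116.99 r 85.1 hit False ft -1.05 |f| 1.65 t 10.72 [-0.7 -1.  -1.1]
cmd 113.0 at 112.98 r 85.1 hit False ft -0.86 |f| 1.39 t 11.07 [-0.4 -1.3  0. ]
cmd 109.0 at 109.00 r 85.1 hit False ft -0.90 |f| 1.62 t 11.42 [-0.6 -1.  -1.2]
```

```bash
python3 - <<'E'
from station import r
from h import *
b=np.load("b.npy")
for a in np.arange(107,40,-2): 
    h,f=push(r,a,13,5,b)
    if h or -f>6.5: break
r.hold(.1);print(r.read_state()["ft_force"]-b)
im,d=r.snapshot("top");cv2.imwrite("pics/t2.png",cv2.resize(im[150:250,210:320],None,fx=6,fy=6))
E
```

```text
cmd 107.0 at 107.01 r 85.0 hit False ft -3.86 |f| 4.24 t 11.79 [-3.7 -1.   1.7]
cmd 105.0 at 104.88 r 85.1 hit False ft -2.35 |f| 2.46 t 12.17 [-2.1 -1.3 -0.1]
cmd 103.0 at 102.87 r 85.1 hit False ft -2.52 |f| 2.74 t 12.54 [-2.6 -0.1 -1. ]
cmd 101.0 at 100.87 r 85.1 hit False ft -2.95 |f| 3.23 t 12.92 [-3.  -0.1  1.2]
cmd 99.0 at 98.86 r 85.1 hit False ft -2.86 |f| 3.20 t 13.29 [-3.   0.8  0.7]
cmd 97.0 at 96.86 r 85.1 hit False ft -3.56 |f| 4.16 t 13.67 [-3.8  1.7  0.3]
cmd 95.0 at 94.92 r 85.1 hit False ft -2.95 |f| 3.82 t 14.04 [-3.1  2.  -0.9]
cmd 93.0 at 92.97 r 85.1 hit False ft -3.21 |f| 3.73 t 14.42 [-3.3  1.6 -0.6]
cmd 91.0 at 90.97 r 85.1 hit False ft -3.87 |f| 4.63 t 14.79 [-3.9  2.4 -0.6]
cmd 89.0 at 88.96 r 85.1 hit False ft -4.71 |f| 5.70 t 15.17 [-4.7  3.3 -0.1]
cmd 87.0 at 86.94 r 85.2 hit False ft -3.73 |f| 5.08 t 15.54 [-3.5  3.6 -0.2]
cmd 85.0 at 84.96 r 85.2 hit False ft -3.21 |f| 4.33 t 15.92 [-3.   3.1 -0.8]
cmd 83.0 at 82.94 r 85.2 hit False ft -2.51 |f| 3.58 t 16.29 [-2.2  2.8  0.3]
cmd 81.0 at 80.92 r 85.2 hit False ft -3.27 |f| 4.17 t 16.67 [-2.8  3.1 -0.2]

[... 194 characters left out ...]
-4.11 |f| 4.73 t 17.79 [-3.4  3.1 -1. ]
cmd 73.0 at 72.90 r 85.2 hit False ft -3.70 |f| 4.65 t 18.17 [-2.7  3.7 -0.5]
cmd 71.0 at 70.88 r 85.2 hit False ft -3.93 |f| 4.94 t 18.54 [-2.8  4.1 -0.3]
cmd 69.0 at 68.90 r 85.2 hit False ft -2.79 |f| 4.02 t 18.92 [-1.6  3.7  0.3]
cmd 67.0 at 66.90 r 85.2 hit False ft -3.52 |f| 4.08 t 19.29 [-2.5  3.2 -0.3]
cmd 65.0 at 64.88 r 85.2 hit False ft -2.95 |f| 3.93 t 19.67 [-1.6  3.6  0.1]
cmd 63.0 at 62.91 r 85.2 hit False ft -3.56 |f| 4.31 t 20.04 [-2.1  3.8 -0. ]
cmd 61.0 at 61.10 r 85.2 hit False ft -5.07 |f| 5.90 t 20.42 [-3.   5.1  0.4]
cmd 59.0 at 60.14 r 85.0 hit True ft -1.23 |f| 1.32 t 20.68 [-0.8  1.   0.1]
[-1.11935325 -0.46619116  0.37554786]
```

View pics/t2.png

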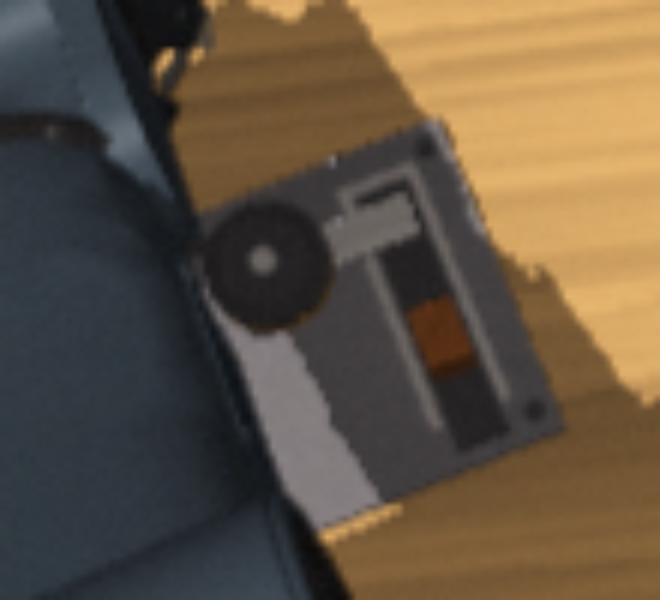

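```bash
python3 - <<'E'
from station import r
from h import *
b=np.load("b.npy")
push(r,57.5,9,7,b)
r.movel(tp(64),tatt(64),speed=40)
s=r.read_state();print(s["ft_force"]-b)
r.movel(tp(64,140),speed=120)
# look: tool ready for bar, view from robot side
r.move_pose([590,112,205],down(np.radians(86-160)))if 0 else r.move_pose([455,95,215],down(np.radians(-74.4)))
s=r.read_state();print(s["time"],s["position"],s["qpos"].round(2))
im,d=r.snapshot("wrist");cv2.imwrite("pics/w3.png",im);np.savez("pics/w3.npz",d=d,p=s["position"],q=s["ee_rot"])
im,d=r.snapshot("side");cv2.imwrite("pics/s3.png",cv2.resize(im[205:285,255:355],None,fx=7,fy=7,interpolation=2))
c=cam(r,"wrist",s);C=cloud(c,np.load("pics/w3.npz")["d"])
Z=C[...,2];m=(Z>99)&(Z<109);P=C[m];P=P[np.hypot(*(P[:,:2]-AX).T)<110]
if len(P):
    k=cv2.minEnclosingCircle(P[:,:2].astype(np.float32));print(k,np.degrees(np.arctan2(k[0][1]-AX[1],k[0][0]-AX[0])))
E
```

```text
cmd 57.5 at 60.47 r 84.5 hit True ft 0.09 |f| 0.55 t 21.13 [-0.1 -0.3  0.4]
[-0.02165739  0.0385447  -0.23423818]
22.9167 [455.49675695  95.29351015 214.60315132] [0.11 0.2  1.87 0.   1.08 1.4 ]
((577.4353637695312, 233.5668182373047), 8.93953800201416) 66.82387292924601
```

View pics/w3.png

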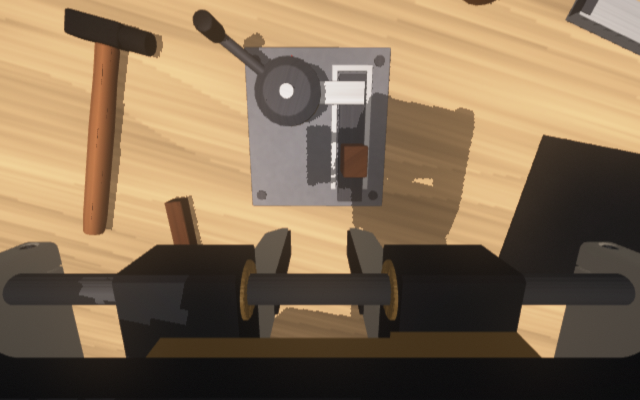

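View pics/s3.png

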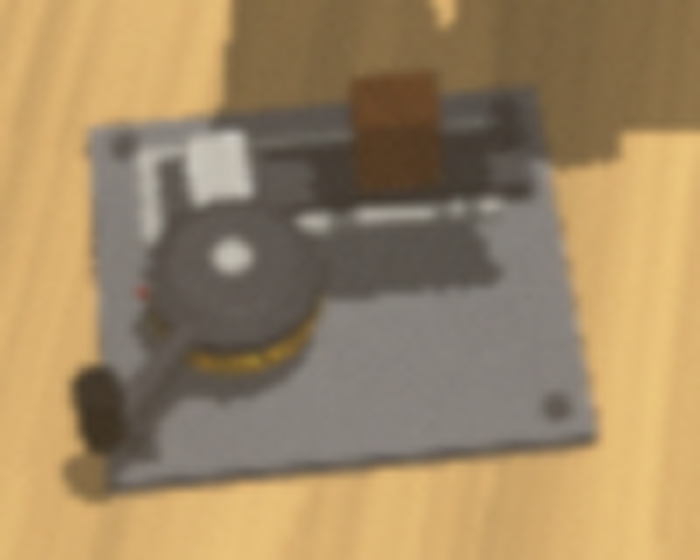

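```bash
python3 - <<'E'
from station import r
from h import *
im=cv2.imread("pics/w3.png");z=np.load("pics/w3.npz");c=cam(r,"wrist",dict(position=z["p"],ee_rot=z["q"]))
C=cloud(c,z["d"]);hsv=cv2.cvtColor(im,cv2.COLOR_BGR2HSV);Z=C[...,2]
reg=np.zeros(im.shape[:2],bool);reg[:215,230:400]=1
def show(n,m):
    P=C[m&reg];print(n,len(P),P.mean(0).round(1), cv2.minAreaRect(P[:,:2].astype(np.float32)))
show("grip",(Z>66)&(Z<74)&(hsv[...,1]>100)&(np.hypot(C[...,0]-495,C[...,1]-69)<35))
show("bed",(Z>9.5)&(Z<14.5));print(C[92,345],C[92,355])
E
```

```text
grip 769 [496.5  69.3  70.2] ((496.26837158203125, 68.86290740966797), (33.13597106933594, 25.41114616394043), 15.75157356262207)
bed 12760 [507.9 118.7  12.3] ((514.0482177734375, 116.10550689697266), (189.53565979003906, 170.0398406982422), 15.537415504455566)
[562.93689125  97.61754911  42.21161923] [565.87173316  87.09861252  42.36175578]
```

```bash
python3 - <<'E'
from station import r
from h import *
yaw=np.radians(15.55);q=down(yaw-np.pi/2);ux=np.array([np.cos(yaw),np.sin(yaw),0])
G=np.array([495.8,69.0,0])
r.set_gripper(56)
r.move_pose(G+[0,0,110],q)
print(r.movel(G+[0,0,34.5],speed=100,force_limit=8))
r.hold(.1);b=r.read_state()["ft_force"];print(r.read_state()["position"],b)
r.set_gripper(0,45)
s=r.read_state();print(s["time"],s["opening"],s["position"],s["ft_force"]-b)
d0=s["position"]
for i,dd in enumerate((6,25,50,75)):
    h=r.movel(d0-ux*dd,speed=40,force_limit=12)
    s=r.read_state();print(dd,h,s["time"],s["position"],(s["ft_force"]-b).round(1))
    if h: break
im,_=r.snapshot("wrist");cv2.imwrite("pics/w4.png",im)
im,_=r.snapshot("side");cv2.imwrite("pics/s4.png",cv2.resize(im[195:285,255:365],None,fx=7,fy=6,interpolation=2))
E
```

```text
False
[496.22935777  69.06149713  35.1602874 ] [ 0.40869267  0.0969488  -0.48060852]
25.7417 25.944729460606176 [495.92894638  68.90559251  34.60733935] [ 0.3276703  -1.07596075  1.53912069]
6 False 26.0417 [489.51402412  67.20773028  34.56659669] [-3.6 -1.6  2.9]
25 False 26.6667 [471.32297514  62.12270186  34.57579137] [-2.8 -0.5  1.4]
50 False 27.4417 [447.54572251  55.46453411  34.56882318] [-1.4 -0.6 -1.6]
75 False 28.2167 [423.68413278  48.77686419  34.62322268] [-0.8 -0.3 -2.9]
```

View pics/s4.png

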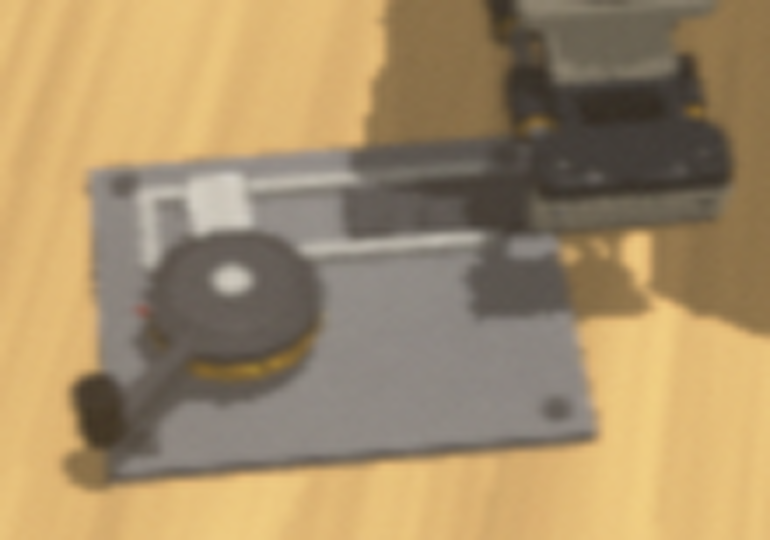

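View pics/w4.png

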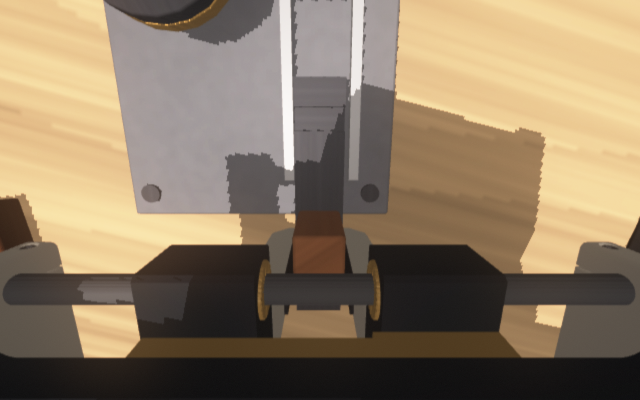

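```bash
python3 - <<'E'
from station import r
from h import *
p=r.read_state()["position"]
r.movel([p[0],p[1],60],speed=50);
s=r.read_state();print(s["time"],s["opening"],s["ft_force"].round(1))
r.movel([p[0],p[1],150],speed=150)
y=np.radians(5.2);q=down(y-np.pi/2)
M=np.array([488.5,-280.5,0]);T=M+[-20*np.cos(y),-20*np.sin(y),0]
r.move_pose([T[0]-45,T[1],150],q)
s=r.read_state();print(s["time"],s["opening"],s["position"],s["qpos"].round(2))
im,d=r.snapshot("wrist");cv2.imwrite("pics/w5.png",im);np.savez("pics/w5.npz",d=d,p=s["position"],q=s["ee_rot"])
im,_=r.snapshot("side");cv2.imwrite("pics/s5.png",im)
E
```

```text
28.975 26.011987197823753 [-0.5 -0.3 -4. ]
30.975 26.166259768550404 [ 423.72281054 -281.31283917  149.71553726] [-0.68  0.36  1.82  0.    0.95  0.8 ]
```

View pics/w5.png

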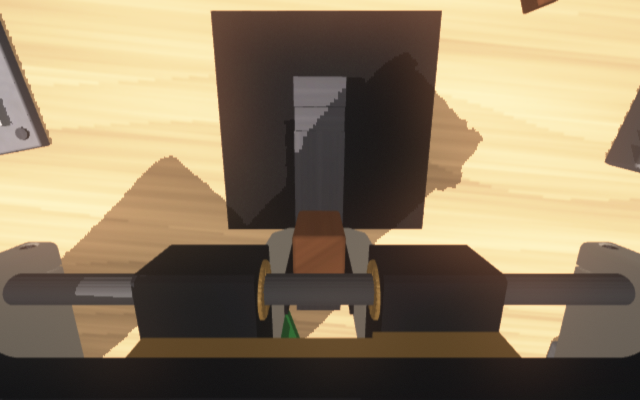

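View pics/s5.png

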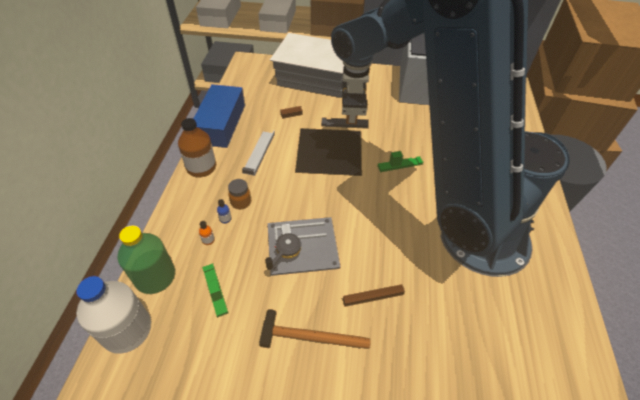

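```bash
python3 - <<'E'
from station import r
from h import *
z=np.load("pics/w5.npz");c=cam(r,"wrist",dict(position=z["p"],ee_rot=z["q"]));C=cloud(c,z["d"])
P=plane(c,[(211,11),(441,11),(423,229),(229,229)],3);print(P.round(1).tolist())
# mat centre = intersection of diagonals
A=np.c_[(P[2]-P[0])[:2],-(P[3]-P[1])[:2]];t=np.linalg.solve(A,(P[1]-P[0])[:2]);print(P[0,:2]+t[0]*(P[2]-P[0])[:2])
e=P[0]-P[3];print(np.degrees(np.arctan2(e[1],e[0])))
print([C[v,320].round(1).tolist() for v in(80,90,130,160,200)])
E
```

```text
[[587.0, -161.8, 3.0], [606.7, -379.3, 3.0], [388.9, -401.4, 3.0], [368.8, -182.2, 3.0]]
[ 488.26373617 -281.16045254]
5.3491671514389845
[[515.7, -271.8, 139.6], [510.5, -272.3, 139.1], [488.3, -274.4, 134.4], [470.9, -276.0, 139.3], [446.2, -278.3, 139.7]]
```

```bash
python3 - <<'E'
from station import r
from h import *
y=np.radians(5.3);q=down(y-np.pi/2)
T=np.array([488.3,-281,0])-20*np.array([np.cos(y),np.sin(y),0])
r.movel(T+[0,0,150],q,speed=150)
r.movel(T+[0,0,38],speed=120)
h=r.movel(T+[0,0,23],speed=18,force_limit=4)
s=r.read_state();print(h,s["time"],s["position"],s["ft_force"].round(1))
if h:
    r.set_gripper(50);p=r.read_state()["position"]
    r.movel([p[0],p[1],140],speed=120)
    r.move_pose([360,-250,230],q)
s=r.read_state();print(s["time"],s["position"],s["opening"])
im,d=r.snapshot("wrist");cv2.imwrite("pics/w6.png",im);np.savez("pics/w6.npz",d=d,p=s["position"],q=s["ee_rot"])
im,_=r.snapshot("side");cv2.imwrite("pics/s6.png",im)
c=cam(r,"wrist",s);C=cloud(c,d);Z=C[...,2];near=np.hypot(C[...,0]-488,C[...,1]+281)<95
for lo,hi in((11,19),(55,66)):
    P=C[near&(Z>lo)&(Z<hi)];print(P.mean(0),cv2.minAreaRect(P[:,:2].astype(np.float32)))
E
```

```text
True 33.275 [ 468.28852907 -282.83633439   25.5399611 ] [-1.4  0.1  5.3]
35.6417 [ 360.47386746 -250.27932266  229.49550338] 50.080192659775
[ 493.34993692 -278.10394477   15.10184058] ((487.81707763671875, -279.101806640625), (149.7339324951172, 30.128402709960938), 4.962729454040527)
[ 467.89582153 -280.4645033    61.09598877] ((467.6514587402344, -280.82330322265625), (33.43000411987305, 26.085195541381836), 4.586001396179199)
```

View pics/w6.png

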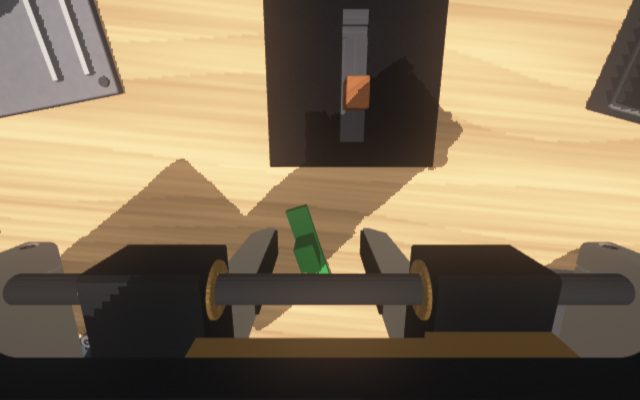

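View pics/s6.png

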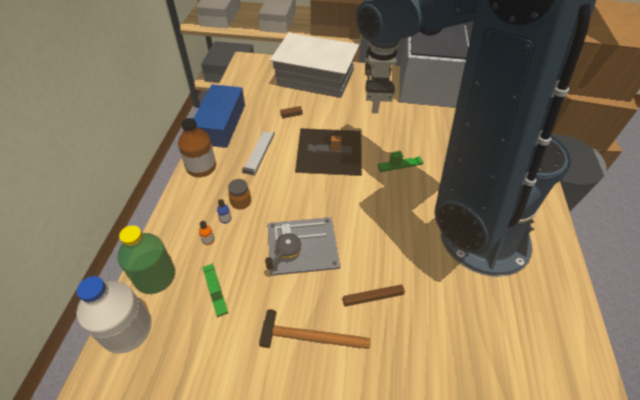

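The bar lies flat in the middle of the mat, grip up. In the side view it is at about (330,147). The lever is still backed off, with its knob at (268,265), and the other objects look as they did at the start. I'm handing the job in.

```bash
python3 -c "
from station import r
r.hold(.3);r.close_job()"
```

```text
the job is handed in; nothing more can be done
```

The register bar is out of the bed and lying flat, grip up, in the middle of the black mat. I handed the job in at about 36 s of the 64 s allowed.

- **Lever:** I pushed the knob clockwise. It ran freely at about 3–5 N, and the force rose when it met the stop about 105° from where it started. A second gentle push, with a 7 N limit, stopped at the same place. I then left the lever backed off.
- **Jaw and collar:** The depth readings put the jaw about 9.7 mm higher than before. The collar's red mark looked unmoved in the side view, which I judged by eye only.
- **Drawing the bar:** I drew it 75 mm, level along its channel, with no more than about 5 N at the wrist, and then lifted it.
- **Final position:** The bar's middle measured (487.8, -279.1), against the mat's middle at (488.3, -281.0). Its top is at z 15.1 mm (15 mm expected) and the grip is up. In the last side picture the other objects looked unmoved.

One disagreement: the top camera read positions about 4 mm off from the wrist camera. I used the wrist readings, which matched the sizes given.

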